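# Seat a round printing block in its registration jig

## Task

The plywood registration jig on the bench holds the blocks of one relief print, and only its round block is still lying loose on the board. Without picking the block up, slide it across the board with your fingertips until it drops over the edge into the round recess, then press down on the middle of it so that it sits flat and fully home. Leave the oblong block, the baren, the roller and the ink jar where they are.

Things in the scene. Friction and masses are not known exactly. Their poses are not given: they have to be found in the camera images.
- jig: registration jig: flat plywood board on a brown hardboard backing, 300 (its x) x 460 (its y) x 16 mm thick, fixed to the bench. Origin at the centre of its underside, z up; top face at z = 16 mm. It has a round recess (point recess) and, farther along its +x, an oblong recess that holds the oblong block. Two steel paper pins, 6.4 mm across and 5 mm high, stand on it near its +x edge at x = 137, y = +-130 mm.
- recess (a point): centre of the floor of the round recess, at x = -20, y = 0, z = 8 mm of the jig. The recess is 83 mm across and 8 mm deep, with a brown floor, a sharp edge and an upright wall (it is faceted, 83 mm across the flats).
- round_block: the round printing block to seat: disc 80 mm across and 12 mm thick, about 55 g (varies), plywood with a black lino face carved with a rosette, dry. Origin at the centre of its underside, z along the disc axis and up. It starts flat on top of the jig to the left or right of the recess, its centre 105 mm or more from the recess's centre. Seated, its origin is at point recess and its face stands 4 mm above the board; how it is turned about its axis does not matter.
- oblong_block: oblong printing block 46 (x) x 90 (y) x 12 mm with a black lino face, already seated 8 mm deep in the jig's oblong recess, standing 4 mm proud. Origin at the centre of its underside. Leave alone.
- baren: baren (hand rubbing pad): wooden disc 90 mm across and 10 mm thick with a bridge handle on top, 42 mm high in all; lies loose on the jig on the other side of the recess from the round block. Origin at the centre of its underside. Leave alone.
- brayer: ink roller: black rubber roller 40 mm across and 100 mm long along its y, black handle reaching 173 mm along its x; lies on the bench to the right of the jig. Origin on the bench under the roller's middle. Leave alone.
- ink_jar: ink jar with a black lid, 68 mm across and 75 mm high, standing on the bench to the left of the jig. Origin at the centre of its underside. Leave alone.
There are look-alikes about, which are no part of the job. Leave any purple or yellow look-alike of the round_block alone.

How it is judged:
By the outcome, as a careful person would: the job done as asked, in the order asked, and still so for the second after the job is handed in, with the robot touching nothing.
It also fails if it takes over 42 s, if anything falls off the work surface, if the arm or the gripper's body presses on something with over 40 N, if the wrist force passes 120 N, or if a joint passes its speed limit or range.

## Robot

A 7-joint arm with a two-finger parallel gripper is mounted at the origin on the work surface. World frame = base frame: x ahead of the robot, y to its left, z up, the work surface at z = 0. Lengths are in m, angles in rad, forces in N, time in s.
With the tool pointing down it reaches from about 0.4 to 0.875 m from the base axis. Payload 4.4 kg.
Tool frame: the origin (TCP) lies between the finger pads; the fingertips stand manip.tip_extent ahead of it and the grasp point (between the pads) lies 2 mm behind it (manip.tip_extent is the distance from the TCP to the fingertips, in m); x points along the fingers, y is the direction in which the jaws open and shut, and the axes are right-handed (so a half turn about x gives the same grasp; the last joint's range is limited). The gripper opens to 85 mm and grips with 20 to 120 N. Pads are 22 mm wide; open, the fingers measure 114 mm over their backs; the gripper's body (76 mm by 85 mm) begins 54 mm behind the grasp point. The pads swing forward as they close: fully open they stand 13 mm farther back than shut.
Start: joints at [-1.394, 0.628, 0.038, 1.517, -0.027, 0.996, -0.02], TCP at [0.156, 0.631, 0.248] pointing down, gripper open.
Joint ranges: [-3.06, 3.06], [-0.37, 2.12], [-1.25, 1.32], [0.18, 2.47], [-1.1, 4.24], [0.23, 1.98], [-2.94, 2.94]. Speed limits (rad/s): [2.57, 2.57, 3.14, 3.14, 3.14, 3.14, 3.14].

## Interface

Orientations are given as a unit quaternion [w, x, y, z].
In Python, from plant import telemetry, imaging, manip gives the robot as it stands.
- The arm moves only by the tool jog_arm, never from a script. Its argument "deltas" is a list of rows, each a list of 7 numbers: the shift along the tool's x, y, z in mm, then the turn, a rotation vector about the tool's x, y, z in rad, then the closure, from -1 (fully open) to 1 (shut), so that 0 is half open. A call has 1 to 12 rows; each row is the pose to reach, as a shift and turn from the pose commanded when the call began, along the tool's axes at that moment; what a row does not reach only later rows make up. A row lasts 1/8 s, in which the tool goes at most 62.5 mm and 10.7 degrees, less where a joint would pass 70% of its speed; a pose out of reach is approached as far as the arm can. A call with a gripper value outside its range is refused whole. The fingers move at their own pace and stop on an object; "squeeze" is the grip in N (left out, the last holds). Time passes only in rows, so rows that repeat a pose let the fingers close. It gives the time, the measured TCP pose, the force and the opening at its end, in the units of the state.
- telemetry.get_obs(): the state, without advancing time (a new reading comes with each control period).
- imaging.capture(name): name is "scene" or "top" or "wrist"; returns (picture, depth): 400x640x3 uint8, red, green, blue; 400x640 float32, m along the optical axis (not along the pixel's ray), 0 where there is no reading.
- imaging.camera_params(name): a dict with "mtx" (3x3 intrinsics, pixels), "rvec" (rotation vector, rad) and "tvec" (3), from world to camera coordinates, as OpenCV has them. Camera axes: x right, y down, z forward; pixel columns grow to the right and rows downward; lengths in m; the calibration is good to about 2 mm. A picture is of the moment at which its call begins: read the wrist's pose just before it. camera_params takes no time and is no camera call; for the wrist camera it gives the pose at the moment of the call.
- manip.sign_off(): hands the job in, once; it reports no verdict.
The state is a dict: "clock": time; "joints": joint angles; "joint_velocities": joint speeds; "effort": joint torques, N m; "tool_pos": TCP position; "ee_rot": TCP orientation; "ft_force": force on the tool from outside, world axes, zero at the start; "moment": the same for the moment, N m; "gripper_width": finger opening in m.
Only numpy, scipy, OpenCV 4.12 (cv2) and the standard library are available. Lean on these libraries where they do the work, as an engineer would, in place of code of your own. Each camera call takes 0.05 s, during which the arm holds its last target.

## Working session

There is one attempt and no reset: what is moved stays moved. The work goes in short steps, Python scripts to look and compute and a tool call to move; the robot and the scene stay as the last step left them, time stands still between calls to the robot, and variables do not carry over. Pictures are saved under pics/ and viewed, and the job is handed in when it is done.

Besides the shell and the picture viewer there is one more tool, called after "Request:" as a command line: name --pt "numbers of a row" for each row, then --argument value for the rest. jog_arm: Moves the arm, as the interface text tells. Its arguments: {"type":"object","properties":{"deltas":{"type":"array","items":{"type":"array","items":{"type":"number"}}},"squeeze":{"type":"number"}},"required":["deltas"]}

```bash
mkdir -p pics; ls
python3 - <<'E'
from plant import telemetry, imaging, manip
import cv2,numpy as np
print(telemetry.get_obs()); print(manip.tip_extent)
for n in ["scene","top"]:
    p,d=imaging.capture(n); cv2.imwrite(f"pics/{n}0.png",p[:,:,::-1]); np.savez(f"{n}0.npz",p=p,d=d,**imaging.camera_params(n)); print(imaging.camera_params(n))
E
```

```text
pics
{'clock': 0.0, 'joints': array([-1.39377715,  0.62934021,  0.03842952,  1.51838723, -0.02697854,
        0.99627933, -0.01998029]), 'joint_velocities': array([-3.79189998e-04,  3.35138260e-04,  1.80494555e-03, -8.19073663e-04,
        1.24716853e-05,  1.82026330e-04, -2.44211335e-04]), 'effort': array([-9.81789890e-04, -5.63393354e+01,  1.22504298e+00, -1.93437731e+01,
        1.06694808e-02,  1.09141695e-02, -3.14308409e-06]), 'tool_pos': array([0.15611329, 0.63035972, 0.24738651]), 'ee_rot': array([ 0.7018345 ,  0.0849574 ,  0.70197179, -0.08629132]), 'ft_force': array([-0.39339065, -0.20240091, -0.42313817]), 'moment': array([ 0.02293299, -0.01150375, -0.03270866]), 'gripper_width': 0.08497561180238183}
0.017
{'mtx': array([[464.59467837,   0.        , 327.03901491],
       [  0.        , 464.59467837, 198.07616282],
       [  0.        ,   0.        ,   1.        ]]), 'rvec': array([ 2.2513064 ,  0.85144317, -0.33595948]), 'tvec': array([-0.39903437, -0.21797735,  1.77846522])}
{'mtx': array([[366.55637091,   0.        , 319.53188837],
       [  0.        , 366.55637091, 208.90040472],
       [  0.        ,   0.        ,   1.        ]]), 'rvec': array([ 2.15133648, -2.19487846,  0.06373307]), 'tvec': array([-0.00120803,  0.5248778 ,  0.98452444])}
```

View pics/scene0.png

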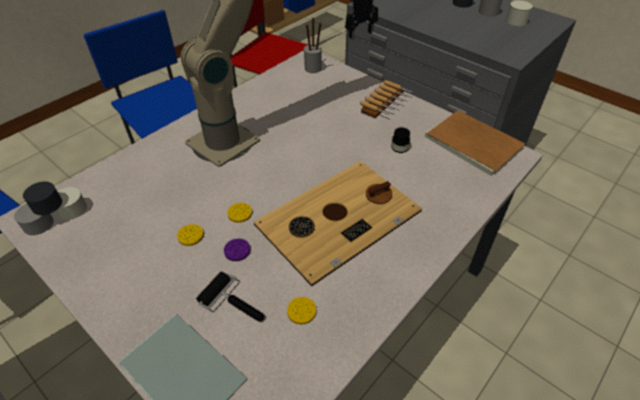

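View pics/top0.png

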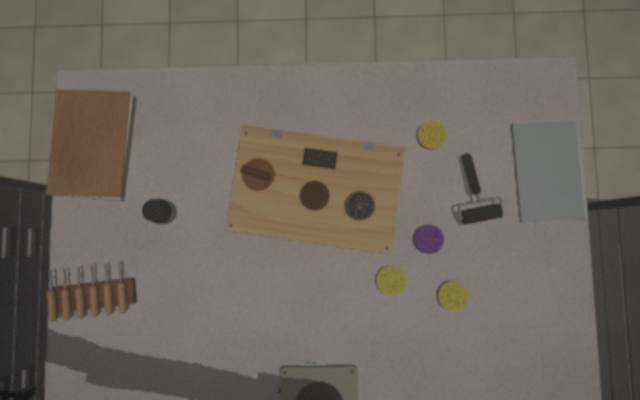

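The top view shows the black disc on the jig at (360,206), the recess at (314,195), the baren at (258,174) and the oblong block at (320,158).

Things that could be taken for the round block:
- black disc (360,206)
- purple disc (429,239)
- yellow discs (431,134), (391,280) and (452,296)
- dark recess (314,195)
- baren (258,174)

I choose the black disc on the jig, and check it next in a close crop.

```bash
cat > h.py <<'E'
import numpy as np,cv2
from scipy.spatial.transform import Rotation as R
def ray(c,uv,z):
    Rm=cv2.Rodrigues(c['rvec'])[0]; C=-Rm.T@c['tvec']
    d=Rm.T@np.linalg.inv(c['mtx'])@np.array([uv[0],uv[1],1.]); return C+d*(z-C[2])/d[2]
def toR(q): return R.from_quat([q[1],q[2],q[3],q[0]])
def rect(c,p,o,half,z,n):
    # metric top-down patch around o at height z: rows = -x world, cols=-y world
    Rm=cv2.Rodrigues(c['rvec'])[0]
    w=np.array([[o[0]+a*half,o[1]+b*half,z] for a,b in [(1,1),(1,-1),(-1,-1),(-1,1)]])
    uv=cv2.projectPoints(w,c['rvec'],c['tvec'],c['mtx'],None)[0][:,0].astype(np.float32)
    H=cv2.getPerspectiveTransform(uv,np.float32([[0,0],[n,0],[n,n],[0,n]]))
    return cv2.warpPerspective(p,H,(n,n),flags=cv2.INTER_CUBIC)
E
python3 - <<'E'
from h import *
import numpy as np,cv2
from plant import telemetry
print(toR(telemetry.get_obs()['ee_rot']).as_matrix().round(3))
for n,bx in [("top",{"disc":(360,206,22),"recess":(314,195,20)}),("scene",{"disc":(302,227,17),"recess":(335,211,15)})]:
    c=dict(np.load(n+"0.npz")); hsv=cv2.cvtColor(c['p'],cv2.COLOR_RGB2HSV); g=c['p'].astype(int)
    for k,(u,v,r) in bx.items():
        m=np.zeros(g.shape[:2],np.uint8); s=g[v-r:v+r,u-r:u+r,0]; 
        t,mm=cv2.threshold(s.astype(np.uint8),0,255,cv2.THRESH_OTSU+cv2.THRESH_BINARY_INV)
        m[v-r:v+r,u-r:u+r]=mm
        cs=max(cv2.findContours(m,cv2.RETR_EXTERNAL,cv2.CHAIN_APPROX_NONE)[0],key=cv2.contourArea)
        e=cv2.fitEllipse(cs); z=.028 if k=="disc" else .016
        print(n,k,t,e,ray(c,e[0],z).round(4))
    # board corners
    m=cv2.inRange(hsv,(10,70,90),(28,200,255))
    l=cv2.connectedComponentsWithStats(m); 
    i=1+np.argsort(-l[2][1:,4])[:4]; print(l[2][i])
    lab=l[1]; q=(340,240) if n=="scene" else (340,215)
    k=lab[q[1],q[0]]
    if k:
        cs=max(cv2.findContours((lab==k).astype(np.uint8),cv2.RETR_EXTERNAL,cv2.CHAIN_APPROX_NONE)[0],key=cv2.contourArea)
        h=cv2.convexHull(cs); w=np.array([ray(c,p[0],.016)[:2] for p in h],np.float32)
        print("jig",cv2.minAreaRect(w)); print(cv2.boxPoints(cv2.minAreaRect(w)))
c=dict(np.load("top0.npz"));p=c['p'][110:260,215:455]; cv2.imwrite("pics/crop0.png",cv2.resize(p,None,fx=3.3,fy=3.3,interpolation=cv2.INTER_CUBIC)[:,:,::-1])
E
```

```text
[[-0.     0.24   0.971]
 [-0.002  0.971 -0.24 ]
 [-1.    -0.002 -0.   ]]
top disc 98.0 ((359.3045654296875, 205.37078857421875), (28.080036163330078, 29.474103927612305), 84.92778778076172) [ 0.5315 -0.1201  0.028 ]
top recess 98.0 ((313.9739074707031, 195.14266967773438), (28.620723724365234, 28.652271270751953), 171.683837890625) [0.5635 0.003  0.016 ]
[[  226   125   178   129 15166]
 [   46    90    84   107  7793]
 [  438   281    30    30   732]
 [  376   266    30    30   719]]
jig ((0.5834187269210815, -0.00011852383613586426), (0.45877009630203247, 0.29836276173591614), 80.68144989013672)
[[ 0.39906326 -0.20232052]
 [ 0.6934886  -0.2506324 ]
 [ 0.7677742   0.20208347]
 [ 0.47334886  0.25039536]]
scene disc 99.0 ((301.2818603515625, 226.505615234375), (19.83111000061035, 25.244770050048828), 88.12040710449219) [ 0.5359 -0.1267  0.028 ]
scene recess 103.0 ((334.6213684082031, 211.43582153320312), (17.080610275268555, 23.856107711791992), 93.24117279052734) [ 0.5656 -0.0015  0.016 ]
[[ 254  161  168  123 8611]
 [ 427  110   98   61 2885]
 [ 182    0   50   70  702]
 [ 186  132   73   33  637]]
jig ((0.5836015939712524, -0.0033534467220306396), (0.463243305683136, 0.3044678866863251), 80.7466812133789)
[[ 0.39610395 -0.20748185]
 [ 0.69660985 -0.2564402 ]
 [ 0.7710992   0.20077495]
 [ 0.47059333  0.2497333 ]]
```

View pics/crop0.png

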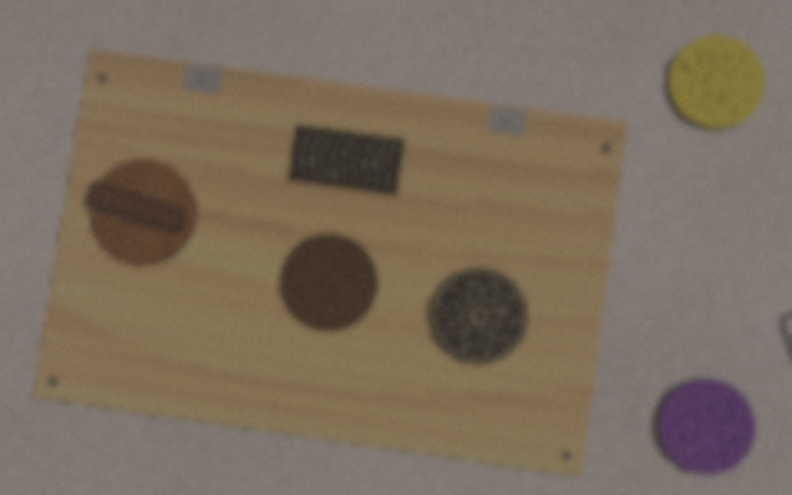

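The crop confirms it: the black rosette disc lies on the jig, right of the brown recess, and the yellow and purple discs are off the board. I'll make a two-fingertip cradle, with the jaws across the push direction, and swing around to above the block.

Request:
jog_arm --pt "0 -40 49 0.15 0 0 0" --pt "0 -79 98 0.3 0 0 0" --pt "0 -118 147 0.45 0 0 0" --pt "0 -157 196 0.6 0 0 0" --pt "0 -197 245 0.75 0 0 0" --pt "0 -236 293 0.9 0 0 0" --pt "0 -275 342 1.05 0 0 0" --pt "0 -315 391 1.2 0 0 0" --pt "0 -366 415 1.3 0 0 0" --pt "0 -417 440 1.4 0 0 0" --pt "0 -468 464 1.5 0 0 0" --pt "0 -519 489 1.57 0 0 0"

```text
clock: 1.6
tool_pos: [0.5061, 0.008, 0.2481]
ee_rot: [-0.435, -0.557, -0.435, 0.557]
ft_force: [1.3, 0.6, -0.5]
gripper_width: 0.0425
```

Request:
jog_arm --pt "0 0 55 0 0 0 0" --pt "0 0 100 0 0 0 0" --pt "0 0 100 0 0 0 0" --pt "0 0 100 0 0 0 0"

```text
clock: 2.1
tool_pos: [0.4822, -0.0867, 0.2481]
ee_rot: [0.436, 0.557, 0.436, -0.557]
ft_force: [0.4, 0.7, 0.7]
gripper_width: 0.0428
```

Run:
```python
from plant import telemetry, imaging, manip
from h import *
o=telemetry.get_obs(); print(o['clock'],o['joints'].round(2),o['tool_pos'],toR(o['ee_rot']).as_matrix().round(3),o['gripper_width'],o['ft_force'],manip.tip_extent)
for n in ["wrist","top"]:
    c=imaging.camera_params(n); p,d=imaging.capture(n); cv2.imwrite(f"pics/{n}1.png",p[:,:,::-1]); np.savez(f"{n}1.npz",p=p,d=d,**c)
```

```text
2.1 [-0.23  0.44  0.5   1.96 -0.29  0.81  0.19] [ 0.48222058 -0.08666263  0.24806376] [[-0.     0.971 -0.239]
 [ 0.001 -0.239 -0.971]
 [-1.    -0.001 -0.001]] 0.04275844039126136 [0.36132554 0.70897664 0.68576934] 0.017
```

View pics/wrist1.png

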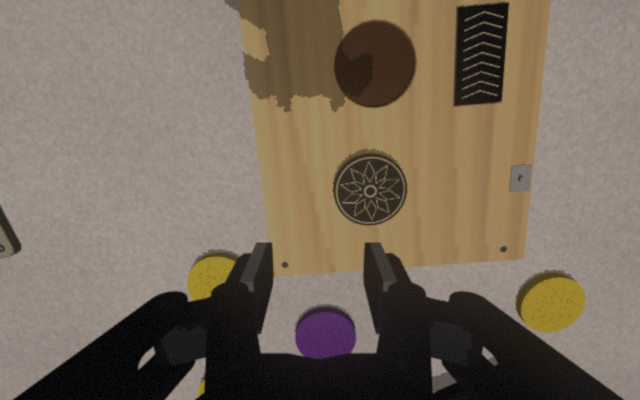

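View pics/top1.png

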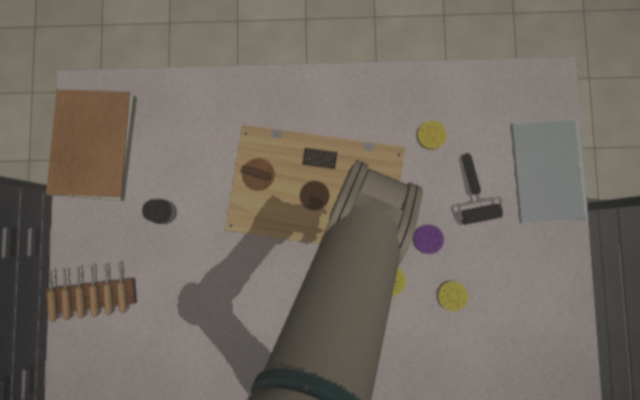

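The wrist view shows the rosette disc at (370,190) and the recess at (375,63), with both fingertips below the disc. I'll measure both in this view.

```bash
cat > m.py <<'E'
from h import *
def fit(c,p,uv,r,z,zedge=None):
    u,v=uv; x0,y0=max(u-r,0),max(v-r,0)
    s=p[y0:v+r,x0:u+r]
    # dark/brown vs plywood: wood is bright+saturated in R-B
    g=cv2.GaussianBlur(s[:,:,0],(3,3),0)
    t,mm=cv2.threshold(g,0,255,cv2.THRESH_OTSU+cv2.THRESH_BINARY_INV)
    mm=cv2.morphologyEx(mm,cv2.MORPH_OPEN,np.ones((3,3)))
    cs=max(cv2.findContours(mm,cv2.RETR_EXTERNAL,cv2.CHAIN_APPROX_NONE)[0],key=cv2.contourArea)
    cs=cv2.convexHull(cs)+np.array([x0,y0])
    w=np.array([ray(c,q[0],z)[:2] for q in cs],np.float32)
    return t,cv2.minEnclosingCircle(w),cv2.fitEllipse(w),cs
E
python3 - <<'E'
from m import *
c=dict(np.load("wrist1.npz")); p=c['p']; q=p.copy()
for k,uv,r,z in [("disc",(370,190),45,.028),("rec",(375,63),50,.016)]:
    t,a,b,cs=fit(c,p,uv,r,z); print(k,t,a,b); cv2.polylines(q,[cs],1,(0,255,0),1)
cv2.imwrite("pics/w1m.png",cv2.resize(q[0:240,220:540],None,fx=2.4,fy=2.4)[:,:,::-1])
for uv in [(263,243),(373,243),(318,300)]: print(ray(c,uv,.23).round(4))
d=c['d']; print(d[245:300:10,262],d[245:300:10,374])
E
```

```text
disc 113.0 ((0.5325158834457397, -0.1181819960474968), 0.04260098189115524) ((0.531720757484436, -0.11862604320049286), (0.07920370995998383, 0.08487366139888763), 7.950677871704102)
rec 108.0 ((0.552201509475708, 0.012034717947244644), 0.055647462606430054) ((0.5463648438453674, 0.010328071191906929), (0.0932195857167244, 0.1202603206038475), 66.70572662353516)
[ 0.4593 -0.0732  0.23  ]
[ 0.5096 -0.0856  0.23  ]
[ 0.4771 -0.1093  0.23  ]
[0.1438023  0.13567637 0.12697098 0.12665963 0.12603338 0.1266697 ] [0.14490452 0.13603345 0.12712488 0.12532148 0.1253028  0.12361726]
```

View pics/w1m.png

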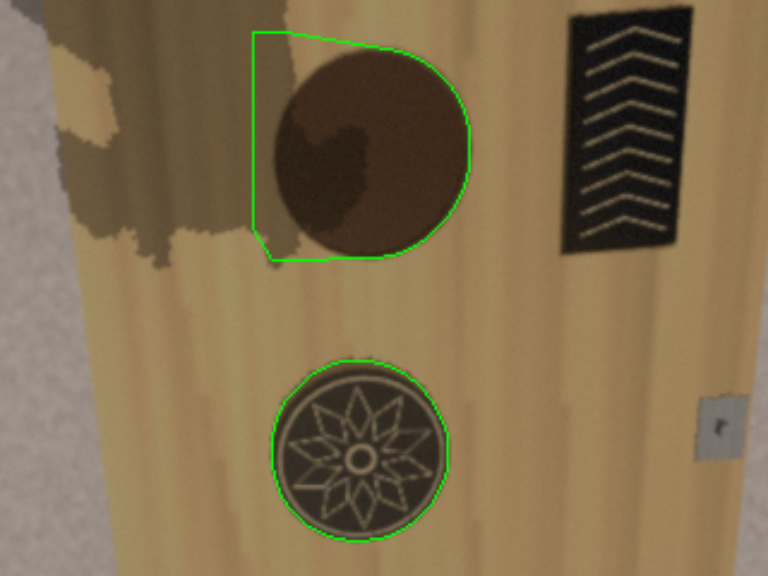

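Run:
```python
from m import *
c=dict(np.load("wrist1.npz")); p=c['p']
# recess: threshold on R low, connected to centre
def comp(uv,t,z,fill=True):
    m=(cv2.GaussianBlur(p[:,:,0],(3,3),0)<t).astype(np.uint8)
    m[:, :]=cv2.morphologyEx(m,cv2.MORPH_CLOSE,np.ones((5,5))) 
    l=cv2.connectedComponents(m)[1]; k=l[uv[1],uv[0]]
    cs=max(cv2.findContours((l==k).astype(np.uint8),cv2.RETR_EXTERNAL,cv2.CHAIN_APPROX_NONE)[0],key=cv2.contourArea)
    w=np.array([ray(c,q[0],z)[:2] for q in cv2.convexHull(cs)],np.float32)
    return cv2.fitEllipse(w)
for t in (70,75,80,85): print(t,"rec",comp((385,63),t,.016),"disc",comp((370,180),t,.028))
print("rosette",ray(c,(370.4,191.25),.028),"rec",ray(c,(375,63.75),.016))
print(p[60,330:350,0],p[63,405:425,0])
```

```text
70 rec ((0.5628549456596375, 0.0031897167209535837), (0.07884225249290466, 0.0808662623167038), 73.50495910644531) disc ((0.5317519903182983, -0.11744766682386398), (0.0715458020567894, 0.07589638978242874), 10.43988037109375)
75 rec ((0.5628576874732971, 0.0032898797653615475), (0.07942518591880798, 0.08141283690929413), 71.86357879638672) disc ((0.5316261649131775, -0.11733286082744598), (0.07394466549158096, 0.07607357203960419), 12.724876403808594)
80 rec ((0.5627555847167969, 0.003354100976139307), (0.08013284206390381, 0.08198820054531097), 74.61836242675781) disc ((0.5316987633705139, -0.11742765456438065), (0.0752260759472847, 0.07646213471889496), 27.898822784423828)
85 rec ((0.5628387928009033, 0.0033442717976868153), (0.08031632006168365, 0.08246240019798279), 73.38816833496094) disc ((0.5326007604598999, -0.11812635511159897), (0.07467904686927795, 0.08004272729158401), 34.28999328613281)
rosette [ 0.53240185 -0.12164895  0.028     ] rec [0.56403124 0.00431943 0.016     ]
[103 101 104  95  76  55  48  43  45  46  52  44  45  43  44  50  45  42
  47  47] [ 58  62  61  61  58  61  60  60  52  56  79 116 144 155 154 155 155 155
 155 158]
```

Request:
jog_arm --pt "0 30 40 0 0 0 0" --pt "30 57 79 0 0 0 0" --pt "85 57 79 0 0 0 0" --pt "140 57 79 0 0 0 0" --pt "190 57 79 0 0 0 0" --pt "198 57 79 0 0 0 0" --pt "198 57 79 0 0 0 0"

```text
clock: 3.08
tool_pos: [0.5192, -0.1774, 0.0508]
ee_rot: [0.436, 0.557, 0.436, -0.556]
ft_force: [1.1, 0.3, 0.8]
gripper_width: 0.0424
```

```bash
cat > look.py <<'E'
import sys
from plant import telemetry, imaging, manip
from h import *
t=sys.argv[1]
o=telemetry.get_obs(); print(o['clock'],o['tool_pos'].round(4),o['gripper_width'],o['ft_force'].round(2),manip.tip_extent)
for n in sys.argv[2:]:
    c=imaging.camera_params(n); p,d=imaging.capture(n); cv2.imwrite(f"pics/{n}{t}.png",p[:,:,::-1]); np.savez(f"{n}{t}.npz",p=p,d=d,**c)
E
python3 look.py 2 wrist scene
```

```text
3.075 [ 0.5192 -0.1774  0.0508] 0.04239659336134885 [1.09 0.33 0.78] 0.017
```

View pics/wrist2.png

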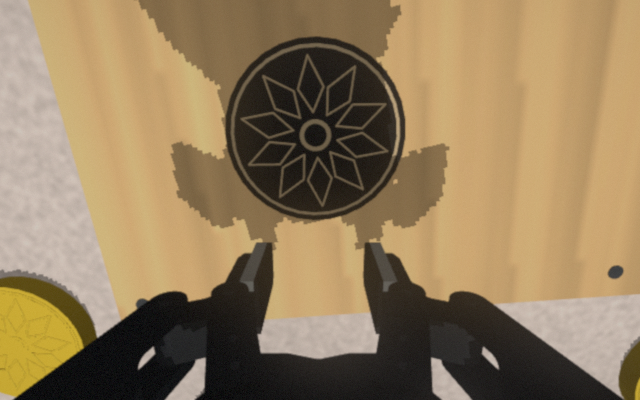

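Wrist view: the disc is at (316,135) and the fingertips at (258,245) and (372,245), so they are well centred behind it. Next is a guarded descent to feel for the board.

Request:
jog_arm --pt "5 -1 0 0 0 0 0" --pt "9 -1 0 0 0 0 0" --pt "9 -1 0 0 0 0 0"

```text
clock: 3.55
tool_pos: [0.5175, -0.1775, 0.0414]
ee_rot: [0.436, 0.557, 0.436, -0.557]
ft_force: [-0.0, -1.0, 0.5]
gripper_width: 0.0426
```

Request:
jog_arm --pt "2 0 0 0 0 0 0" --pt "2 0 0 0 0 0 0"

```text
clock: 3.8
tool_pos: [0.5175, -0.1776, 0.0391]
ee_rot: [-0.436, -0.557, -0.436, 0.557]
ft_force: [0.5, 0.9, 0.9]
gripper_width: 0.0429
```

Request:
jog_arm --pt "2 0 0 0 0 0 0" --pt "2 0 0 0 0 0 0"

```text
clock: 4.05
tool_pos: [0.5175, -0.1776, 0.0371]
ee_rot: [-0.436, -0.557, -0.436, 0.557]
ft_force: [-0.5, 0.1, 0.5]
gripper_width: 0.0424
```

Request:
jog_arm --pt "2 0 0 0 0 0 0" --pt "2 0 0 0 0 0 0"

```text
clock: 4.3
tool_pos: [0.5175, -0.1775, 0.0352]
ee_rot: [-0.436, -0.557, -0.436, 0.557]
ft_force: [-0.2, 0.3, -0.9]
gripper_width: 0.0431
```

Request:
jog_arm --pt "1.5 0 0 0 0 0 0" --pt "1.5 0 0 0 0 0 0"

```text
clock: 4.55
tool_pos: [0.5175, -0.1775, 0.0337]
ee_rot: [-0.436, -0.557, -0.436, 0.557]
ft_force: [-0.2, 0.5, -0.2]
gripper_width: 0.0428
```

```bash
python3 look.py 3 wrist scene; python3 -c "
import cv2
a=cv2.imread('pics/scene3.png')[150:290,240:440];cv2.imwrite('pics/s3.png',cv2.resize(a,None,fx=4,fy=4))"
```

```text
4.55 [ 0.5175 -0.1775  0.0337] 0.04279700738686728 [-0.18  0.49 -0.19] 0.017
```

View pics/wrist3.png

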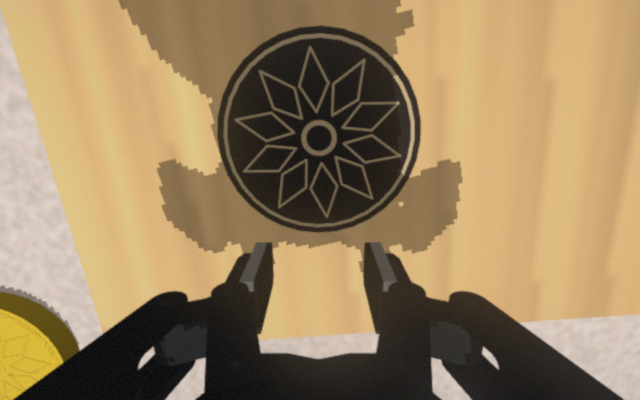

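View pics/s3.png

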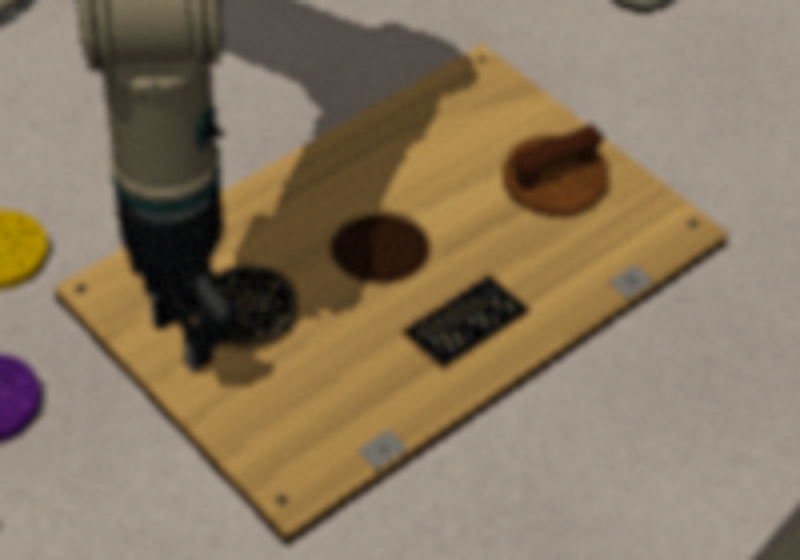

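No contact yet, because half open the tips stand a little back. I'll continue down.

Request:
jog_arm --pt "1.5 0 0 0 0 0 0" --pt "1.5 0 0 0 0 0 0"

```text
clock: 4.9
tool_pos: [0.5175, -0.1775, 0.0322]
ee_rot: [-0.436, -0.557, -0.436, 0.557]
ft_force: [0.8, -0.5, -0.9]
gripper_width: 0.0423
```

Request:
jog_arm --pt "1.5 0 0 0 0 0 0" --pt "1.5 0 0 0 0 0 0"

```text
clock: 5.15
tool_pos: [0.5177, -0.1777, 0.0312]
ee_rot: [0.436, 0.557, 0.436, -0.557]
ft_force: [-0.9, 0.6, 4.5]
gripper_width: 0.0424
```

Request:
jog_arm --pt "1 0 0 0 0 0 0" --pt "1 0 0 0 0 0 0"

```text
clock: 5.4
tool_pos: [0.5177, -0.1776, 0.0312]
ee_rot: [0.436, 0.557, 0.436, -0.556]
ft_force: [-2.5, 0.9, 13.3]
gripper_width: 0.0426
```

Request:
jog_arm --pt "1 0 0 0 0 0 0" --pt "1 0 0 0 0 0 0"

```text
clock: 5.65
tool_pos: [0.5177, -0.1777, 0.0311]
ee_rot: [0.436, 0.557, 0.436, -0.556]
ft_force: [-3.3, 0.8, 22.3]
gripper_width: 0.0427
```

Board contact is at TCP z 31.2 mm. I raise the tips about 2.5 mm above the board and push along −z, stopping short to look.

Request:
jog_arm --pt "-5 0 0 0 0 0 0" --pt "-5 0.5 -10 0 0 0 0" --pt "-5 1 -22 0 0 0 0" --pt "-5 1 -34 0 0 0 0" --pt "-5 1 -46 0 0 0 0" --pt "-5 1 -58 0 0 0 0" --pt "-5 1 -70 0 0 0 0" --pt "-5 1 -82 0 0 0 0" --pt "-5 1 -93 0 0 0 0" --pt "-5 1 -103 0 0 0 0" --pt "-5 1 -110 0 0 0 0" --pt "-5 1 -110 0 0 0 0"

```text
clock: 7.15
tool_pos: [0.5451, -0.0703, 0.0338]
ee_rot: [0.436, 0.557, 0.436, -0.556]
ft_force: [-0.1, 0.3, -0.2]
gripper_width: 0.043
```

```bash
python3 look.py 4 wrist
```

```text
7.15 [ 0.5451 -0.0703  0.0338] 0.0429529701658533 [-0.13  0.33 -0.22] 0.017
```

View pics/wrist4.png

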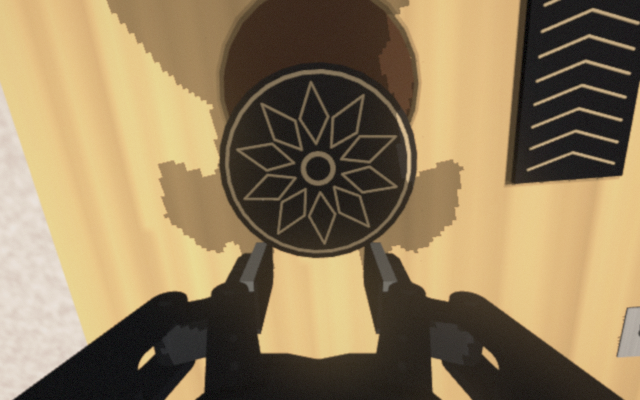

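The disc is cradled at (318,168), and the recess behind it spans columns 221–419, so they line up within about 1 mm. I continue the push with a 0.5 mm sideways correction.

Request:
jog_arm --pt "0 0.3 -6 0 0 0 0" --pt "0 0.6 -13 0 0 0 0" --pt "0 0.6 -19 0 0 0 0" --pt "0 0.6 -24 0 0 0 0" --pt "0 0.6 -27 0 0 0 0" --pt "0 0.6 -28 0 0 0 0"

```text
clock: 7.95
tool_pos: [0.5522, -0.0436, 0.0337]
ee_rot: [-0.436, -0.557, -0.436, 0.557]
ft_force: [0.2, 0.8, 0.6]
gripper_width: 0.0427
```

```bash
python3 look.py 5 wrist
```

```text
7.95 [ 0.5522 -0.0436  0.0337] 0.04274994927452332 [0.2  0.77 0.56] 0.017
```

View pics/wrist5.png

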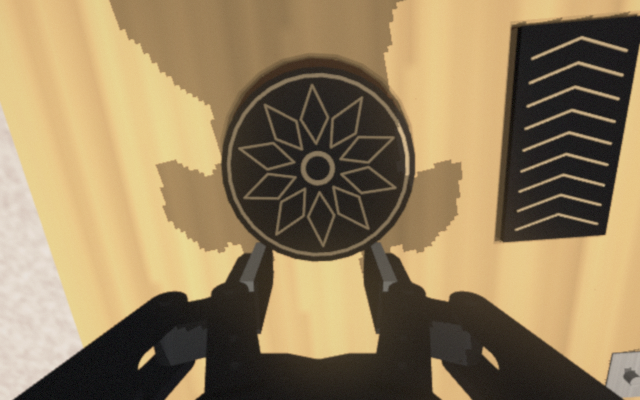

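The leading edge is at the recess, with a thin crescent of it still showing at the top of the picture, around row 60. I creep on in small steps.

Request:
jog_arm --pt "0 0 -1 0 0 0 0" --pt "0 0 -2 0 0 0 0" --pt "0 0 -3 0 0 0 0" --pt "0 0 -3 0 0 0 0"

```text
clock: 8.5
tool_pos: [0.5529, -0.041, 0.0338]
ee_rot: [0.436, 0.557, 0.436, -0.557]
ft_force: [0.4, -0.6, -0.3]
gripper_width: 0.0428
```

```bash
python3 look.py 6 wrist
```

```text
8.5 [ 0.5529 -0.041   0.0338] 0.042790276385589125 [ 0.41 -0.57 -0.32] 0.017
```

View pics/wrist6.png

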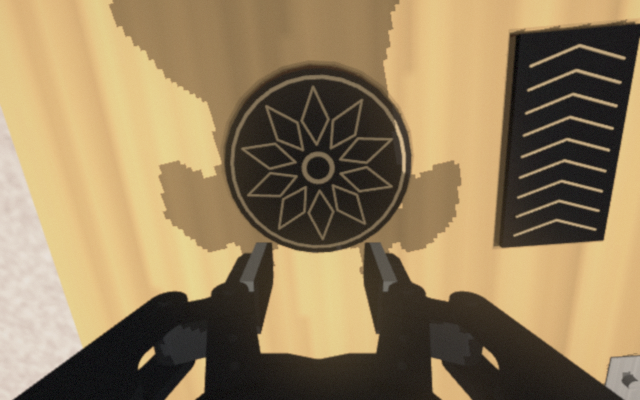

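The disc now looks smaller (about 180 px across, down from 190), so it has dropped in. I back off, rise, close the fingers and move over the middle.

Request:
jog_arm --pt "0 0 4 0 0 0 0" --pt "-30 0 4 0 0 0 0" --pt "-60 0 0 0 0 0 1" --pt "-60 0 -25 0 0 0 1" --pt "-60 -0.5 -45 0 0 0 1" --pt "-60 -0.5 -45 0 0 0 1" --pt "-60 -0.5 -45 0 0 0 1"

```text
clock: 9.43
tool_pos: [0.5627, 0.0018, 0.0934]
ee_rot: [-0.436, -0.556, -0.436, 0.557]
ft_force: [-0.6, -0.7, 0.3]
gripper_width: 0.0001
```

```bash
python3 look.py 7 wrist scene; python3 -c "
import cv2
a=cv2.imread('pics/scene7.png')[150:290,240:440];cv2.imwrite('pics/s7.png',cv2.resize(a,None,fx=4,fy=4))"
```

```text
9.425 [0.5627 0.0018 0.0934] 7.895236682545598e-05 [-0.57 -0.65  0.31] 0.017
```

View pics/wrist7.png

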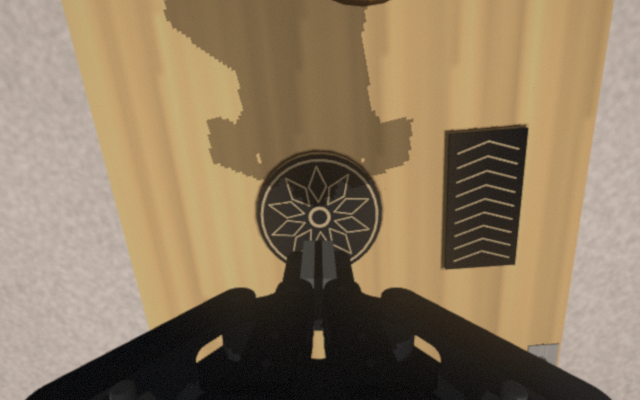

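View pics/s7.png

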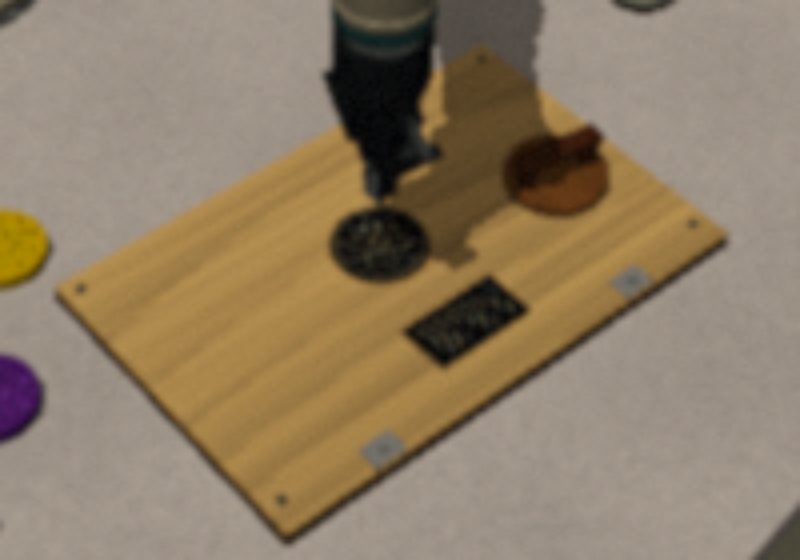

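The block is in the recess at (319,216) in the wrist view, and the tips are above it. Next I descend and press.

```bash
python3 -c "
from h import *
c=dict(np.load('wrist7.npz'));print(ray(c,(318.7,216.3),.02))
d=c['d'];Rm=cv2.Rodrigues(c['rvec'])[0];C=-Rm.T@c['tvec']
for uv in [(280,195),(300,180),(340,180),(360,195),(318,165),(278,225),(362,225),(200,220),(400,220),(480,200)]:
  r=Rm.T@(np.linalg.inv(c['mtx'])@np.array([*uv,1.])*d[uv[1],uv[0]])+C;print(uv,r.round(4))
"
```

```text
[0.56378268 0.00269552 0.02      ]
(280, 195) [0.5433 0.0218 0.0184]
(300, 180) [0.5582 0.0284 0.0196]
(340, 180) [0.5822 0.0224 0.0191]
(360, 195) [0.5923 0.01   0.0192]
(318, 165) [0.5713 0.0351 0.0209]
(278, 225) [0.5369 0.0031 0.0197]
(362, 225) [ 0.5894 -0.0097  0.02  ]
(200, 220) [0.4877 0.0174 0.0162]
(400, 220) [ 0.6143 -0.0137  0.0164]
(480, 200) [ 0.6645 -0.0108  0.0205]
```

Request:
jog_arm --pt "25 0 0 0 0 0 1" --pt "43 0 0 0 0 0 1" --pt "46 0 0 0 0 0 1" --pt "46 0 0 0 0 0 1"

```text
clock: 10.02
tool_pos: [0.5632, 0.0023, 0.0477]
ee_rot: [-0.436, -0.557, -0.436, 0.557]
ft_force: [-0.3, -0.6, -0.9]
gripper_width: 0.0002
```

Request:
jog_arm --pt "2 0 0 0 0 0 1" --pt "4 0 0 0 0 0 1" --pt "4 0 0 0 0 0 1"

```text
clock: 10.4
tool_pos: [0.5633, 0.0028, 0.0439]
ee_rot: [0.436, 0.557, 0.436, -0.557]
ft_force: [0.7, 0.5, 0.2]
gripper_width: -0.0003
```

Request:
jog_arm --pt "1.5 0 0 0 0 0 1" --pt "3 0 0 0 0 0 1" --pt "3 0 0 0 0 0 1"

```text
clock: 10.78
tool_pos: [0.5631, 0.0028, 0.0406]
ee_rot: [-0.436, -0.557, -0.436, 0.557]
ft_force: [0.0, 0.2, 0.5]
gripper_width: -0.0001
```

Request:
jog_arm --pt "1 0 0 0 0 0 1" --pt "2 0 0 0 0 0 1" --pt "2 0 0 0 0 0 1"

```text
clock: 11.15
tool_pos: [0.5632, 0.0027, 0.0387]
ee_rot: [-0.436, -0.557, -0.436, 0.557]
ft_force: [-0.6, 0.0, 0.0]
gripper_width: 0.0
```

Request:
jog_arm --pt "1 0 0 0 0 0 1" --pt "2 0 0 0 0 0 1" --pt "2 0 0 0 0 0 1"

```text
clock: 11.52
tool_pos: [0.5633, 0.0027, 0.0371]
ee_rot: [0.436, 0.557, 0.436, -0.557]
ft_force: [-1.0, 0.4, 4.5]
gripper_width: -0.0001
```

Request:
jog_arm --pt "1 0 0 0 0 0 1" --pt "1.7 0 0 0 0 0 1" --pt "1.7 0 0 0 0 0 1" --pt "1.7 0 0 0 0 0 1"

```text
clock: 12.02
tool_pos: [0.5633, 0.0027, 0.037]
ee_rot: [0.436, 0.557, 0.436, -0.556]
ft_force: [-4.0, 0.9, 18.7]
gripper_width: 0.0003
```

Request:
jog_arm --pt "-3 0 0 0 0 0 1" --pt "-20 0 0 0 0 0 1" --pt "-70 0 0 0 0 0 1" --pt "-100 0 30 0 0 0 1" --pt "-120 0 70 0 0 0 1" --pt "-120 0 70 0 0 0 1"

```text
clock: 12.78
tool_pos: [0.5468, -0.0696, 0.1579]
ee_rot: [0.436, 0.559, 0.433, -0.557]
ft_force: [0.2, -0.2, -0.6]
gripper_width: 0.0002
```

```bash
python3 look.py 8 wrist scene top; python3 -c "
import cv2
a=cv2.imread('pics/scene8.png')[150:290,240:440];cv2.imwrite('pics/s8.png',cv2.resize(a,None,fx=4,fy=4))"
```

```text
12.775 [ 0.5468 -0.0696  0.1579] 0.00016175067548828282 [ 0.21 -0.15 -0.55] 0.017
```

View pics/wrist8.png

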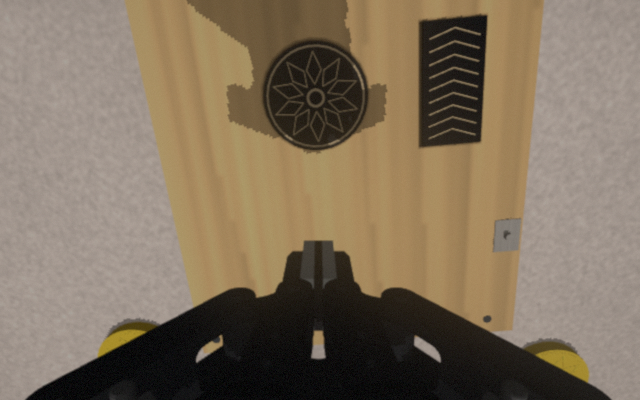

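View pics/s8.png

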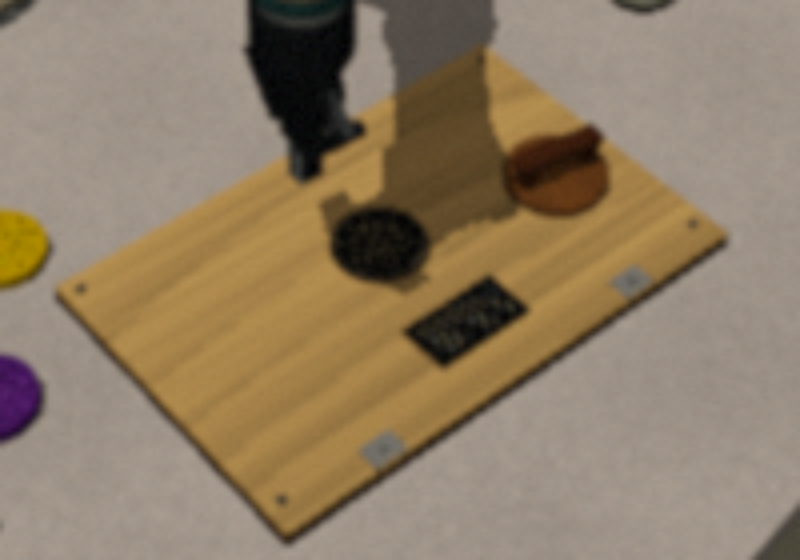

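The block sits in the recess at wrist pixel (316,97), and the baren and oblong block look unmoved. A depth plane fit will check that it is flat.

```bash
python3 -c "
from h import *
c=dict(np.load('wrist8.npz'));d=c['d'];Rm=cv2.Rodrigues(c['rvec'])[0];C=-Rm.T@c['tvec']
def plane(m):
  v,u=np.nonzero(m&(d>0)); P=(np.linalg.inv(c['mtx'])@np.array([u,v,np.ones_like(u)])*d[v,u]).T@Rm+C
  A=np.c_[P[:,:2]-P[:,:2].mean(0),np.ones(len(P))]; s=np.linalg.lstsq(A,P[:,2],rcond=None)[0]; return s.round(4),len(P)
V,U=np.mgrid[:400,:640]
print('disc',plane(((U-316)/45)**2+((V-96)/47)**2<1)); print('oblong',plane((abs(U-453)<25)&(abs(V-80)<50))); print('board',plane((abs(U-400)<50)&(abs(V-200)<35)))
print(ray(c,(316,97.5),.02))
"
```

```text
disc (array([-0.0001,  0.0015,  0.0198]), 6602)
oblong (array([-0.0032,  0.0027,  0.0196]), 4819)
board (array([-0.0005,  0.0024,  0.0153]), 6803)
[0.56444344 0.00227879 0.02      ]
```

The block is flat, level with the oblong block and about 4.5 mm above the board. Handing in.

```bash
python3 -c "
from plant import manip; print(manip.sign_off())"
```

```text
the job is handed in; nothing more can be done
None
```

The round block is seated in the round recess and the job is handed in. I slid it across the board with two half-open fingertips until it dropped over the edge, then pressed its middle with the shut fingertips at about 19 N. That took about 12.8 s of the 42 s allowed.

**Last checks:**
- **Fit:** The face is at z ≈ 19.8 mm, against 15.3 mm measured for the board and 19.6 mm for the oblong block. The tilt is under 0.1°, so it sits flat. Its centre lies within about 2 mm of the measured recess centre.
- **Force readings:** The highest was about 22 N, when I felt for the board with the fingertips. They were taken only at the end of each move.
- **Other things:** The baren and oblong block look unmoved in the last pictures, and the gripper was clear of everything. I did not check the roller and ink jar again by picture; the arm did not go down near either.

No check failed or disagreed.

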